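# Fold and tuck the cover flap of a watercolour box

## Task

The paints are finished with, so close the watercolour box: fold its standing cover flap right over onto the box, then, keeping it down, push it forward as far as it will go so that its free edge is tucked beneath the metal lip and stays there, and come away clear. Only push on the outer face and edges of the flap with the fingertips or the outside of the fingers: do not pinch it, pull on its inner face or lift anything, and leave the jar, palette and marker where they are.

Things in the scene. Friction and masses are not known exactly. Their poses are not given: they have to be found in the camera images.
- paint_box: Wooden watercolour box that does not move, 170 (its x) by 130 (y) by 36 mm high, with six paint pans in a 14 mm deep well. Origin: centre of its underside, on the table; z up. +x (roughly away from the robot) is the way the flap folds over and slides: hinge at the -x end, lip at the +x end.
- flap (a joint): Flap angle in rad about the hinge line (along box y). 0 = level on the box, pointing to +x (hard stop); 1.57 = upright; more leans back to -x; at most 2.3. Starts at 1.5 to 2.1. A light spring (0.08 N m when shut) stands it up again if let go before it is tucked; once tucked it rises only until it bears on the underside of the lip, at about 0.07.
- runner (a joint): Slide of the flap's hinge along its rails, in m to the box's +x: 0 = back, 0.026 = fully forward (hard stop). Starts at 0 to 0.003, stays where left, friction about 5 N. With the flap down at 0 its edge is 12 mm short of the lip; fully forward it is 14 mm beneath. Slid forward before the flap is down, the flap would land on top of the lip.
- flap_hinge (a point): Middle of the hinge line (rod of 4 mm radius), in mid-thickness of the flap plate, 39 mm above the table; moves with the runner: box frame x = -68 mm + runner, y = 0.
- flap_edge (a point): Middle of the free edge of the flap, in mid-thickness, 100 mm from the hinge line. The flap is an aluminium plate 100 mm wide (y) and 4 mm thick, with a white lining on its inner face (turned to the well when shut, to +x when upright). Axes turn with the flap: x from hinge to free edge, y along the hinge, z out of the outer face.
- ledge_foot (a point): On the flap's outer face, 72 mm from the hinge line: foot of the steep, hinge-side face of a ledge across the flap, 70 mm wide and 8 mm high, that slopes down towards the free edge; good to push forward against. Moves with the flap, axes as flap_edge. When the flap is down its outer face is 41 mm above the table.
- lip_edge (a point): Middle of the front (-x) lower edge of the retaining lip, an aluminium plate 26 mm deep, 80 mm wide, 4 mm thick at the +x end of the box. Underside 47 mm above the table (6 mm above the top of the shut flap), top 51 mm. Box frame x = 44 mm, y = 0; axes as the box.
- water_jar: Bystander: empty open glass jar, 68 mm wide, 85 mm high, loose, standing beside the box. Origin: centre of its underside.
- palette: Bystander: round black paint palette, 104 mm wide, 14 mm high, loose, lying beside the box. Origin: centre of its underside.
- marker: Bystander: marker pen, about 140 by 17 by 17 mm along its x, loose, lying beyond the lip end of the box. Origin: on its underside near the middle.

How it is judged:
By the outcome, as a careful person would: the job done as asked, in the order asked, and still so for the second after the job is handed in, with the robot touching nothing.
It also fails if it takes over 40 s, if anything falls off the work surface, if the arm or the gripper's body presses on something with over 40 N, if the wrist force passes 120 N, or if a joint passes its speed limit or range.

## Robot

A 6-joint arm with a two-finger parallel gripper is mounted at the origin on the work surface. World frame = base frame: x ahead of the robot, y to its left, z up, the work surface at z = 0. Lengths are in mm, angles in rad, forces in N, time in s.
With the tool pointing down it reaches from about 325 to 875 mm from the base axis. Payload 4.4 kg.
Tool frame: the origin (TCP) lies on the centre line of the jaws, within the pads' length; the fingertips stand ahead of it and the grasp point (between the pads) lies 6 mm ahead of it (ctrl.tcp_to_tips is the z of the fingertips in the tool frame, in mm); z points along the fingers, y is the direction in which the jaws open and shut (so a half turn about z gives the same grasp; the last joint's range is limited). The gripper opens to 85 mm and grips with 20 to 120 N. Pads are 22 mm wide; open, the fingers measure 114 mm over their backs; the gripper's body (76 mm by 85 mm) begins 54 mm behind the grasp point. The pads swing forward as they close: fully open they stand 13 mm farther back than shut.
Start: joints at [-1.48, 0.207, 1.542, -0, 1.393, -0.15], TCP at [137.671, -558.278, 256.282] pointing down, gripper open.
Joint ranges: [-2.73, 2.73], [-0.86, 2.22], [0.23, 2.46], [-1.11, 4.25], [0.08, 2.63], [-2.82, 2.82]. Speed limits (rad/s): [2.79, 2.79, 3.14, 3.14, 3.14, 3.14].

## Interface

Orientations are given as a 3x3 rotation matrix whose columns are the frame's x, y, z axes.
In Python, from plant import ctrl, sensors, optics gives the robot as it stands. Calls block until the motion is done:
- ctrl.move_ptp(position, orientation): joint-space move of the TCP to a pose.
- ctrl.move_l(position, rot=None, vel=150, threshold=None): straight line of the TCP; rot=None keeps the orientation; vel is the mean speed in mm/s. With threshold (N) it stops when the force on the tool has changed by that much, and returns True; else False.
- ctrl.set_joints(angles): joint-space move.
- ctrl.gripper_to(opening, force=None): finger opening in mm; force is the grip in N (None keeps the last); returns when the fingers have stopped.
- ctrl.hold(seconds).
- ctrl.solve_ik(position, orientation): joint angles nearest the present ones, or None.
- sensors.read_state(): the state.
- optics.grab_frame(name): name is "scene" or "side" or "wrist"; returns (picture, depth): 384x512x3 uint8, red, green, blue; 384x512 float32, mm along the optical axis (not along the pixel's ray), 0 where there is no reading.
- optics.camera_params(name): a dict with "mtx" (3x3 intrinsics, pixels), "R" (3x3) and "t" (3): a world point X has camera coordinates R X + t; the wrist camera has in their place "T_tool_cam" (4x4, takes a point from camera to tool coordinates, whose origin is the TCP and whose axes are the flange's). Camera axes: x right, y down, z forward; pixel columns grow to the right and rows downward; lengths in mm; the calibration is good to about 2 mm. The wrist camera is an equidistant fisheye: a pixel r from the principal point sees the ray r / f radians off the axis. A picture is of the moment at which its call begins: read the wrist's pose just before it. camera_params takes no time and is no camera call.
A pose or a line that the arm cannot do raises ctrl.MotionError and nothing moves.
- ctrl.finish_job(): hands the job in, once; it reports no verdict.
The state is a dict: "t": time; "q": joint angles; "qvel": joint speeds; "tau": joint torques, N m; "eef_pos": TCP position; "eef_rot": TCP orientation; "force": force on the tool from outside, world axes, zero at the start; "wrist_torque": the same for the moment, N m; "grip_width": finger opening in mm.
Only numpy, scipy, OpenCV 4.12 (cv2) and the standard library are available. Lean on these libraries where they do the work, as an engineer would, in place of code of your own. Each camera call takes 0.05 s, during which the arm holds its last target. There are 200 camera calls.

## Working session

There is one attempt and no reset: what is moved stays moved. The work goes in short steps, each a Python script; the robot and the scene stay as the last script left them, time stands still between calls to the robot, and variables do not carry over. Pictures are saved under pics/ and viewed, about 8 in all and at most 12, crops included, and the job is handed in when it is done.

```bash
ls; mkdir -p pics; python3 - <<'E'
from plant import ctrl,sensors,optics
import cv2,numpy as np
ims=[]
for n in("scene","side"):
    im,d=optics.grab_frame(n); np.savez(f"pics/{n}0.npz",im=im,d=d); cv2.imwrite(f"pics/{n}0.png",im[:,:,::-1])
    p=optics.camera_params(n); print(n,np.round(p["mtx"],1).tolist(),np.round(p["R"],3).tolist(),np.round(-p["R"].T@p["t"]))
print(ctrl.tcp_to_tips, sensors.read_state()["t"])
E
```

```text
pics
scene [[384.8, 0.0, 256.6], [0.0, 384.8, 193.4], [0.0, 0.0, 1.0]] [[-0.256, 0.967, 0.012], [0.494, 0.141, -0.858], [-0.831, -0.214, -0.514]] [1258.  206.  470.]
side [[476.9, 0.0, 251.8], [0.0, 476.9, 191.4], [0.0, 0.0, 1.0]] [[-0.988, -0.156, -0.02], [-0.074, 0.573, -0.816], [0.139, -0.805, -0.577]] [ 476. 1000.  719.]
25.0 0.1
```

View pics/scene0.png

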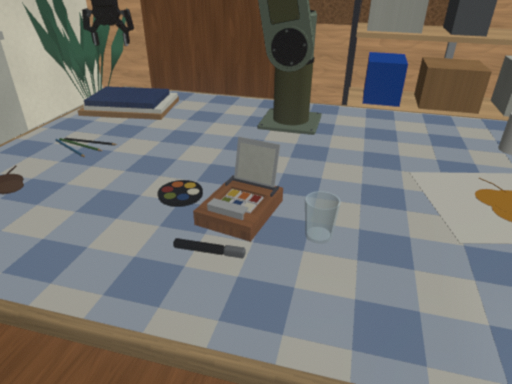

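View pics/side0.png

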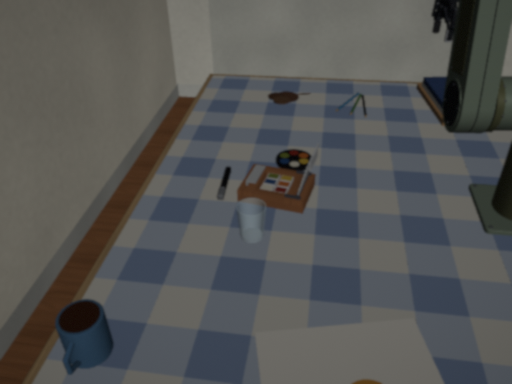

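The scene view shows the box at about (240,205) with the flap standing at (257,163), the palette at (180,192), the marker at (208,248) and the jar at (320,217). The side view shows the box at (277,187) and the jar at (252,215). Next I'll get the geometry from depth.

```bash
cat > h.py <<'E'
import numpy as np
from plant import optics
def cloud(n,d):
    p=optics.camera_params(n); v,u=np.mgrid[:d.shape[0],:d.shape[1]]
    m=p["mtx"]; c=np.stack([(u-m[0,2])/m[0,0]*d,(v-m[1,2])/m[1,1]*d,d],-1)
    return (c-p["t"])@p["R"]   # R^T(c-t)
E
python3 - <<'E'
from h import *; import cv2
tiles=[]
for n,(u0,u1,v0,v1) in dict(scene=(150,350,130,265),side=(210,330,140,250)).items():
    f=np.load(f"pics/{n}0.npz"); im,d=f["im"],f["d"]; P=cloud(n,d)
    hsv=cv2.cvtColor(im,cv2.COLOR_RGB2HSV)
    sub=np.zeros(d.shape,bool); sub[v0:v1,u0:u1]=1; sub&=d>0
    brown=sub&((hsv[...,0]<15)&(hsv[...,1]>100))&(P[...,2]>5)&(P[...,2]<60)
    B=P[brown]; r=cv2.minAreaRect(B[:,:2].astype(np.float32)); print(n,"brown",brown.sum(),r,B[:,2].max(), np.percentile(B[:,2],90))
    for lo,hi in((60,80),(80,100),(100,120),(120,150)):
        s=P[sub&(P[...,2]>lo)&(P[...,2]<hi)]
        if len(s): print(lo,hi,len(s),np.round(np.median(s,0)),np.round(s.min(0)),np.round(s.max(0)))
    t=im[v0:v1,u0:u1,::-1]; cv2.imwrite(f"pics/crop_{n}.png",cv2.resize(t,None,fx=4,fy=4,interpolation=cv2.INTER_CUBIC))
    if n=="scene":
        fl=P[135:185,235:282].reshape(-1,3); fl=fl[(fl[:,2]>55)&(fl[:,2]<160)]
        import numpy.linalg as L
        for k in range(4):
            c=np.median(fl,0) if k==0 else fl.mean(0); nn=L.svd(fl-c)[2][2]; fl=fl[abs((fl-c)@nn)<(15,8,6,6)[k]]
        print("flap n",nn,c,len(fl),"top z",fl[:,2].max())
E
```

```text
scene brown 2369 ((578.5870971679688, -70.62321472167969), (268.234375, 168.8999786376953), 79.67217254638672) 38.15278184249494 36.585741391044486
60 80 903 [597. 152.  70.] [503. -40.  60.] [660. 204.  80.]
80 100 633 [517.  45.  85.] [498. -39.  80.] [659. 205. 100.]
100 120 391 [507.  13. 110.] [492. -38. 100.] [518.  61. 120.]
120 150 343 [502.  15. 128.] [490. -36. 120.] [513.  62. 137.]
flap n [ 0.95334096 -0.16834277  0.25060273] [510.0397451   12.56822528  96.7572749 ] 1577 top z 137.02765252256174
side brown 1626 ((569.809326171875, -69.53024291992188), (277.0335693359375, 167.4064178466797), 79.38846588134766) 39.77676737631949 36.623686015533735
60 80 399 [620. 162.  70.] [506.  -9.  60.] [655. 208.  80.]
80 100 196 [617. 166.  84.] [507.  21.  80.] [655. 206. 100.]
100 120 63 [498.  35. 111.] [486. -23. 100.] [515.  63. 120.]
120 150 88 [497.  24. 131.] [486. -34. 120.] [509.  62. 138.]
```

View pics/crop_scene.png

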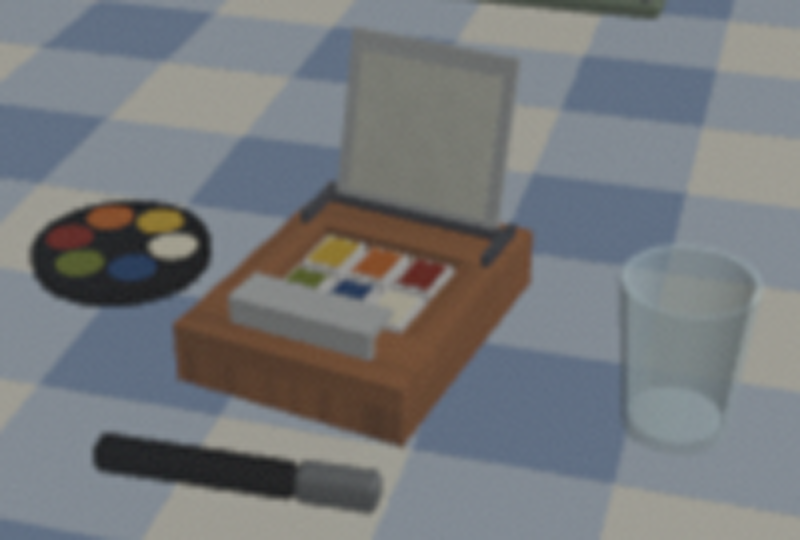

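```bash
python3 - <<'E'
from h import *; import cv2
for n,(u0,u1,v0,v1) in dict(scene=(150,350,130,265),side=(210,330,140,250)).items():
    f=np.load(f"pics/{n}0.npz"); im,d=f["im"],f["d"]; P=cloud(n,d)
    hsv=cv2.cvtColor(im,cv2.COLOR_RGB2HSV)
    sub=np.zeros(d.shape,bool); sub[v0:v1,u0:u1]=1; sub&=d>0
    m=sub&(hsv[...,0]<15)&(hsv[...,1]>80)&(P[...,2]>8)&(P[...,2]<45)
    k,l,s,_=cv2.connectedComponentsWithStats(m.astype(np.uint8)); m=l==1+s[1:,4].argmax()
    B=P[m]; print(n,cv2.minAreaRect(B[:,:2].astype(np.float32)),np.percentile(B[:,2],90))
    yaw=-.175; R=np.array([[np.cos(yaw),np.sin(yaw)],[-np.sin(yaw),np.cos(yaw)]])
    q=B[:,:2]@R.T; print("aligned",np.percentile(q,[.5,2,98,99.5],axis=0).round(1).tolist())
    for nm,c in(("lip",P[sub&(P[...,2]>44)&(P[...,2]<56)]),("flaptop",P[sub&(P[...,2]>90)&(P[...,0]<530)])):
        q=c[:,:2]@R.T; print(nm,len(c),np.percentile(q,[2,50,98],axis=0).round(1).tolist())
E
```

```text
scene ((589.443115234375, -2.645233154296875), (130.588623046875, 171.91390991210938), 79.67217254638672) 36.66299756316548
aligned [[502.3, 36.4], [514.0, 38.3], [664.5, 164.4], [665.0, 164.7]]
lip 809 [[509.2, 57.1], [615.7, 116.0], [649.2, 304.9]]
flaptop 922 [[488.2, 51.4], [495.8, 102.1], [503.1, 148.4]]
side ((579.2835693359375, -23.273330688476562), (181.43264770507812, 169.03477478027344), 79.87853240966797) 36.81194283341765
aligned [[490.6, -9.9], [490.9, 36.2], [655.0, 166.0], [657.5, 167.4]]
lip 400 [[505.4, 61.2], [614.2, 138.2], [644.6, 308.7]]
flaptop 162 [[482.1, 58.0], [484.6, 118.7], [496.0, 150.6]]
```

```bash
cat >> h.py <<'E'
from plant import ctrl,sensors
YAW=-.178; C0=np.array([np.cos(-.175)*578-np.sin(-.175)*101,np.sin(-.175)*578+np.cos(-.175)*101,0])
Rb=np.array([[np.cos(YAW),-np.sin(YAW),0],[np.sin(YAW),np.cos(YAW),0],[0,0,1]])
def w(bx,by,bz): return C0+Rb@[bx,by,bz]         # box -> world
def box(p): return Rb.T@(np.asarray(p)-C0)
TOOLS=[np.column_stack([s*Rb[:,0],-s*Rb[:,1],[0,0,-1]]) for s in(1,-1)]
E
python3 - <<'E'
from h import *; import cv2
print("C0",C0); s=sensors.read_state(); print(s["eef_rot"].round(2).tolist() if hasattr(s["eef_rot"],"round") else s["eef_rot"])
print(np.round(optics.camera_params("wrist")["T_tool_cam"],2).tolist())
p=w(-185,0,250)
J=[ctrl.solve_ik(p,T) for T in TOOLS]; print(J)
ctrl.gripper_to(0); print("tips",ctrl.tcp_to_tips, sensors.read_state()["grip_width"])
i=min((i for i in(0,1) if J[i] is not None),key=lambda i:np.abs(np.array(J[i])-s["q"]).max()); print("tool",i)
ctrl.move_ptp(p,TOOLS[i])
s=sensors.read_state(); im,d=optics.grab_frame("wrist"); np.savez("pics/w0.npz",im=im,d=d,p=s["eef_pos"],R=s["eef_rot"])
cv2.imwrite("pics/w0.png",im[:,:,::-1]); print(s["eef_pos"],s["t"],s["force"],np.round(optics.camera_params("wrist")["mtx"],1).tolist())
E
```

```text
C0 [586.75686138  -1.1771231    0.        ]
[[0.97, 0.24, -0.0], [0.24, -0.97, 0.0], [0.0, -0.0, -1.0]]
[[-0.0, -0.95, -0.32, 81.62], [1.0, -0.0, -0.0, 0.17], [0.0, -0.32, 0.95, -118.83], [0.0, 0.0, 0.0, 1.0]]
[array([-1.36114383e-01, -1.64877487e-01,  1.93365751e+00, -4.44089210e-16,
        1.37281263e+00,  1.61268194e+00]), array([-1.36114383e-01, -1.64877487e-01,  1.93365751e+00, -4.44089210e-16,
        1.37281263e+00, -1.52891071e+00])]
tips 25.0 0.13086344954096302
tool 1
[404.96981489  31.00102192 250.08853732] 3.175 [0.04197789 0.60941249 0.33377332] [[297.3, 0.0, 255.6], [0.0, 297.3, 189.6], [0.0, 0.0, 1.0]]
```

View pics/w0.png

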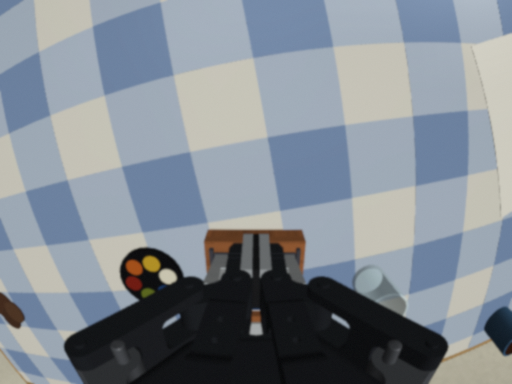

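The wrist view shows the box's rear end at rows 230–245, columns 206–304, centred on the closed fingers. I'll locate its −x face from depth.

```bash
python3 - <<'E'
from h import *; import cv2
f=np.load("pics/w0.npz"); im,d=f["im"],f["d"]; p=optics.camera_params("wrist"); m=p["mtx"];T=p["T_tool_cam"]
v,u=np.mgrid[:384,:512]; a=(u-m[0,2])/m[0,0]; b=(v-m[1,2])/m[1,1]; r=np.hypot(a,b)+1e-9; k=np.tan(np.minimum(r,1.5))/r
c=np.stack([a*k*d,b*k*d,d],-1)
X=(c@T[:3,:3].T+T[:3,3])@f["R"].T+f["p"]; B=(X-C0)@Rb
hsv=cv2.cvtColor(im,cv2.COLOR_RGB2HSV)
s=np.zeros(d.shape,bool); s[215:290,190:320]=1
s&=(hsv[...,0]<15)&(hsv[...,1]>100)&(d>0)
q=B[s&(B[...,2]>25)&(B[...,2]<45)]; print(len(q),np.percentile(q,[1,5,50,95,99],axis=0).round(1).tolist())
for lo,hi in((210,232),(280,302)):
    e=B[s&(u>=lo)&(u<hi)&(B[...,2]>28)&(B[...,2]<42)]; print(np.percentile(e,[2,10],axis=0).round(1).tolist())
g=np.zeros(d.shape,bool); g[215:320,200:310]=1
e=B[g&(B[...,2]>60)&(B[...,2]<142)&(B[...,0]>-115)&(B[...,0]<-40)];print(len(e),len(e) and np.percentile(e,[2,50,98],axis=0).round(1).tolist())
E
```

```text
918 [[-87.3, -65.5, 25.6], [-86.8, -64.0, 27.0], [-82.2, -21.9, 36.8], [-55.9, 59.8, 38.6], [-45.6, 61.3, 42.8]]
[[-87.2, -58.9, 29.0], [-86.7, -56.3, 31.9]]
[[-87.1, 31.6, 28.9], [-86.6, 35.5, 32.3]]
685 [[-94.9, -51.7, 61.6], [-86.3, -35.8, 106.7], [-75.4, 47.3, 135.0]]
```

```bash
sed -i 's/^Rb=\(.*\)$/Rb=\1\nC0=C0+Rb@[-1.5,-1.5,0]/' h.py; cat >> h.py <<'E'
T=TOOLS[1]; H=-66.5
def tip(bx,bz,**k):      # front lower corner of the closed fingertips, box x/z
    return ctrl.move_l(w(bx-11,0,bz+25),T,**k)
def rep(tag):
    s=sensors.read_state(); p=box(s["eef_pos"]); print(tag,round(s["t"],2),"tip",(p+[11,0,-25]).round(1),"F",(Rb.T@s["force"]).round(1))
E
python3 - <<'E'
from h import *; import cv2
tip(-140,100,vel=200); rep("pre")
tip(-130,93,vel=200)
for th in np.r_[1.75,1.57,1.35,1.1,.85,.6,.4,.2]:
    r=52; hit=tip(H+r*np.cos(th)-2*np.sin(th),39+r*np.sin(th)+2*np.cos(th),vel=90,threshold=20); rep(round(th,2))
    if hit: print("HIT");break
for n in("scene","side"):
    im,d=optics.grab_frame(n); u=(170,130) if n=="scene" else (215,130)
    cv2.imwrite(f"pics/{n}1.png",cv2.resize(im[u[1]:u[1]+120,u[0]:u[0]+160,::-1],None,fx=4,fy=4))
E
```

```text
pre 4.02 tip [-1.394e+02 -1.000e-01  1.006e+02] F [-0.2  0.5  0.5]
1.75 5.0 tip [-78.2   0.   89.6] F [-1.   0.7 -0.3]
1.57 5.25 tip [-68.3   0.   91.2] F [ 0.1  0.1 -0.1]
1.35 5.53 tip [-56.9  -0.   90.2] F [-0.6  0.1  1.2]
1.1 5.82 tip [-44.7  -0.   86.1] F [-0.7 -0.3 -0. ]
0.85 6.11 tip [-33.9  -0.   79.2] F [0.  0.3 0.1]
0.6 6.4 tip [-25.1  -0.   69.8] F [-0.3 -0.1 -0.2]
0.4 6.67 tip [-19.7   0.   60.9] F [-0.5 -0.8  0.7]
0.2 6.93 tip [-16.2  -0.   51. ] F [-0.3 -0.2 -0.4]
```

View pics/scene1.png

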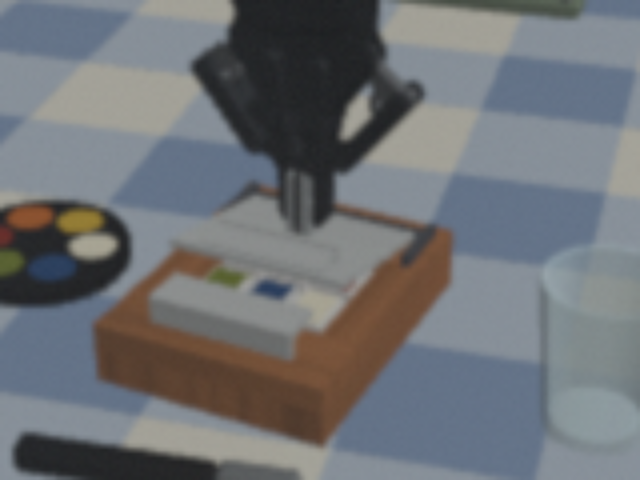

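View pics/side1.png

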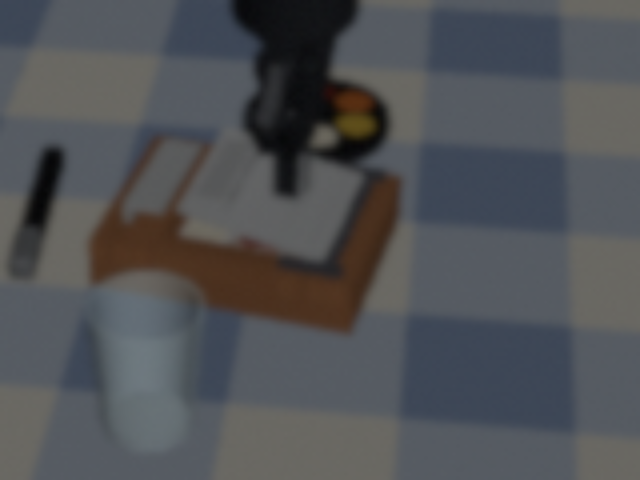

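The flap is nearly down. The fingertips (scene crop 300,215) are behind the ledge (about 270,240), and the free edge is short of the lip. Next I press it onto its stop, then push forward.

```bash
python3 - <<'E'
from h import *; import cv2
h=tip(-15,36,vel=30,threshold=8); rep(f"down {h}")
z=(box(sensors.read_state()["eef_pos"])-25)[2]
# forward in steps, watching normal and push force
x=-15
for i in range(16):
    x+=4; h=tip(x,z,vel=40,threshold=22); rep(f"fwd {x} {h}")
    s=sensors.read_state(); F=Rb.T@s["force"]
    if h or F[0]<-25: break
    z+= .4 if F[2]>20 else (-.4 if F[2]<4 else 0)
for n in("scene","side"):
    im,d=optics.grab_frame(n); u=(170,130) if n=="scene" else (215,130)
    cv2.imwrite(f"pics/{n}2.png",cv2.resize(im[u[1]:u[1]+120,u[0]:u[0]+160,::-1],None,fx=4,fy=4))
E
```

```text
down True 7.47 tip [-14.4   0.   40.7] F [-1.9 -0.1  7.6]
fwd -11 False 7.72 tip [-10.4   0.   40.9] F [-1.1 -1.   3.3]
fwd -7 False 7.97 tip [-7.4  0.  40.6] F [-3.5 -0.2  7.2]
fwd -3 False 8.22 tip [-3.6  0.  40.6] F [-4.4 -0.6  8.3]
fwd 1 False 8.47 tip [ 0.4  0.  40.6] F [-3.2  0.5  7.9]
fwd 5 False 8.72 tip [ 4.4  0.  40.6] F [-2.9 -0.1  8.3]
fwd 9 False 8.97 tip [ 8.3  0.  40.6] F [-2.7 -0.3  7.8]
fwd 13 False 9.22 tip [12.4  0.  40.6] F [-3.6  1.   7.2]
fwd 17 False 9.47 tip [16.2  0.  40.6] F [-3.3  0.4  8.1]
fwd 21 False 9.72 tip [19.7  0.1 40.4] F [-4.6  0.1  7.8]
fwd 25 False 9.97 tip [23.7  0.1 40.4] F [-4.4  0.1  8.1]
fwd 29 False 10.22 tip [27.8  0.2 40.4] F [-4.8  0.3  7.9]
fwd 33 False 10.47 tip [30.7  0.2 40.1] F [-6.9  0.3  8.8]
fwd 37 False 10.72 tip [31.1  0.2 39.4] F [-14.6   0.   15. ]
fwd 41 False 10.97 tip [31.5  0.3 38.7] F [-22.4  -0.2  20.8]
fwd 45 False 11.22 tip [31.8  0.3 38.2] F [-29.   -1.1  23.9]
```

View pics/scene2.png

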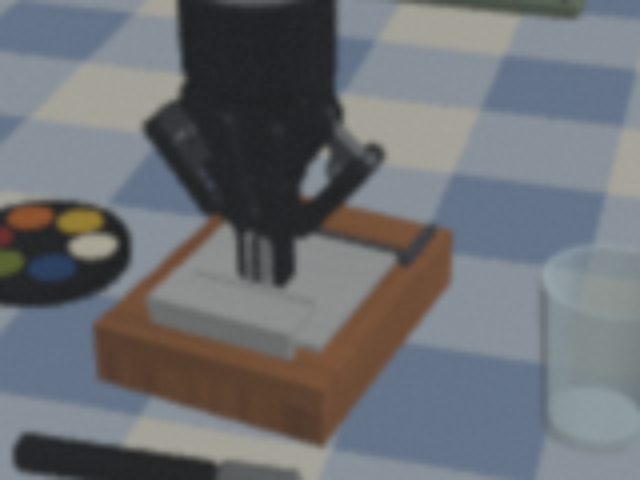

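The flap edge is under the lip (scene crop 230,300). The hard stop came at a tip position of 31 mm, against 30 mm expected, with a 29 N push. Next I unload and retreat.

```bash
python3 - <<'E'
from h import *; import cv2
tip(31,40.5,vel=40); rep("unload")
tip(24,52,vel=40); rep("off")
tip(0,110,vel=100); tip(-120,225,vel=200); ctrl.hold(.5); rep("clear")
for n in("scene","side"):
    im,d=optics.grab_frame(n); np.savez(f"pics/{n}3.npz",im=im,d=d); P=cloud(n,d); B=(P-C0)@Rb
    u=(170,130) if n=="scene" else (215,130)
    cv2.imwrite(f"pics/{n}3.png",cv2.resize(im[u[1]:u[1]+120,u[0]:u[0]+160,::-1],None,fx=4,fy=4))
    for a,b in((-50,-35),(-20,-5),(8,14),(50,65)):
        s=(d>0)&(B[...,0]>a)&(B[...,0]<b)&(abs(B[...,1])<30)&(B[...,2]>15)&(B[...,2]<90); print(n,a,b,s.sum(),"z",np.median(B[...,2][s]).round(1))
E
```

```text
unload 11.82 tip [30.5  0.1 40.5] F [-2.9  0.4  6.3]
off 12.31 tip [24. -0. 52.] F [-0.6  0.3  0.4]
clear 14.57 tip [-120.    -0.   224.8] F [-0.1 -0.4  0. ]
scene -50 -35 60 z 41.9
scene -20 -5 87 z 42.7
scene 8 14 39 z 44.3
scene 50 65 119 z 51.1
side -50 -35 87 z 40.4
side -20 -5 81 z 42.3
side 8 14 30 z 43.4
side 50 65 77 z 50.8
```

View pics/scene3.png

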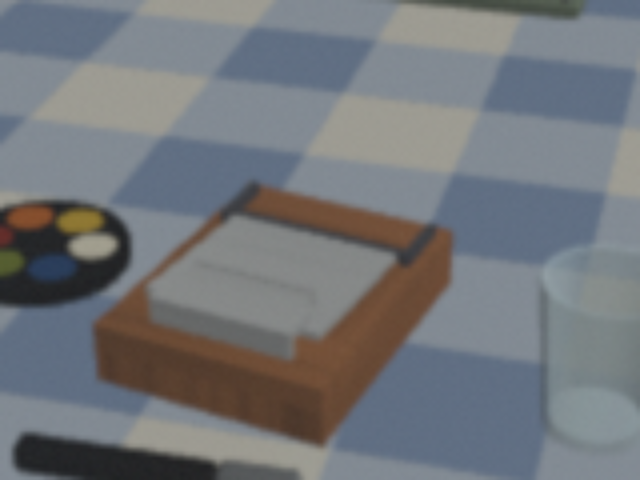

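View pics/side3.png

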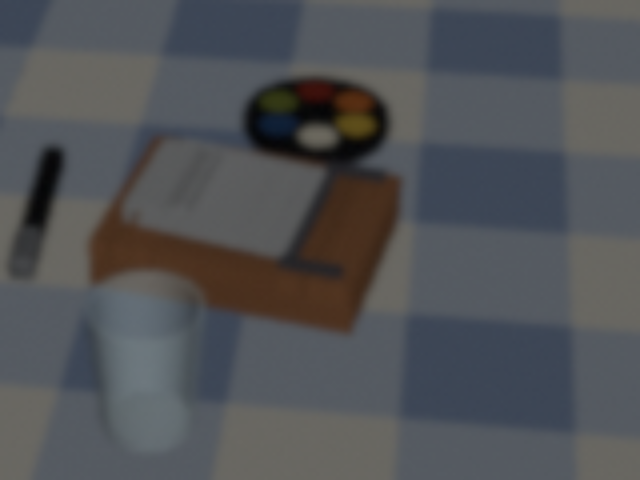

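Both views show the flap tucked under the lip, with the hinge rod at the forward ends of its rails and the jar, palette and marker where they were. The gripper is clear, so I'll hand in.

```bash
python3 -c "
from plant import ctrl
ctrl.finish_job()"
```

```text
the job is handed in; nothing more can be done
```

The watercolour box is closed: the flap is down, pushed fully forward and tucked under the metal lip. I handed the job in at about 15 s on the robot's clock.

- **Folding:** I pushed the flap over from behind with the closed fingertips, touching only its outer face, and pressed it onto its stop with about 8 N.
- **Tucking:** I pushed forward against the ledge until it hit the hard stop. The tip was at 31 mm in the box frame against 30 mm expected, with a push of about 29 N. I then unloaded and backed away.
- **Last checks:** With the gripper clear, the flap's outer face measured 40–44 mm high, rising towards the lip at 51 mm, so it bears on the lip's underside as described. The tool force was about 0 N. The jar, palette and marker look unmoved in both camera views.
- **Disagreement:** The two fixed cameras differed by about 6 mm on the box's position along x. A wrist-camera look fell between them, and I used that. No check failed.

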